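Sweep the nuts off the sorting board into its catch tray

ROBOT

A 6-joint arm with a two-finger parallel gripper is mounted at the origin on a cart in front of the work surface, level with it; the furniture and walls round the work are solid. World frame = base frame: x ahead of the robot, y to its left, z up, the work surface at z = 0. Lengths are in mm, angles in rad, forces in N, time in s.
With the tool pointing down it reaches from about 350 to 975 mm from the base axis. Payload 7.1 kg.
Tool frame: the origin (TCP) lies on the front face of the gripper's body, between the roots of the fingers; the fingertips stand 80 mm ahead of it and the grasp point (between the pads) lies 61 mm ahead of it (env.tips_ahead is the distance from the TCP to the fingertips, in mm); z points along the fingers, y is the direction in which the jaws open and shut (so a half turn about z gives the same grasp; the last joint's range is limited). The gripper opens to 88 mm and grips with 3 to 60 N. Pads are 20 mm wide; open, the fingers measure 115 mm over their backs; the gripper's body (75 mm by 178 mm) begins 61 mm behind the grasp point.
Start: joints at [1.232, 0.423, 1.63, -0, 1.089, -0.019], TCP at [196.454, 593.306, 302.675] pointing down, gripper open.
Joint ranges: [-3, 3], [-0.9, 2.11], [0.09, 2.58], [-1.31, 4.45], [0.11, 2.69], [-2.54, 2.54]. Speed limits (rad/s): [2.39, 2.39, 3.01, 3.14, 3.14, 3.14].

INTERFACE

Orientations are given as a unit quaternion [x, y, z, w].
In Python, from station import env, set_gripper, viewer, workorder gives the robot as it stands. Calls block until the motion is done:
- env.reach(position, orientation): joint-space move of the TCP to a pose.
- env.move_l(position, rot=None, rate=150, f_stop=None): straight line of the TCP; rot=None keeps the orientation; rate is the mean speed in mm/s. With f_stop (N) it stops when the force on the tool has changed by that much, and returns True; else False.
- env.move_joints(angles): joint-space move.
- set_gripper(opening): finger opening in mm; the grip force is fixed at half the most; returns when the fingers have stopped.
- env.hold(seconds).
- env.ik(position, orientation): joint angles nearest the present ones, or None.
- env.read_state(): the state.
- viewer.camera(name): name is "side" or "top"; returns the picture (400x640x3 uint8, blue, green, red); there is no depth.
- viewer.camera_params(name): a dict with "fx", "fy", "cx", "cy" (pixels), "pose" (4x4, takes a point from camera to world coordinates). Camera axes: x right, y up, looking along -z (the intrinsics and any distortion apply to the point x, -y, -z); pixel columns grow to the right and rows downward; lengths in mm; the calibration is good to about 2 mm. A picture is of the moment at which its call begins. camera_params takes no time and is no camera call.
A pose or a line that the arm cannot do raises env.IKError and nothing moves.
- workorder.sign_off(): hands the job in, once; it reports no verdict.
The state is a dict: "time_s": time; "qpos": joint angles; "dq": joint speeds; "tau": joint torques, N m; "tool_pos": TCP position; "orientation": TCP orientation; "force": force on the tool from outside, world axes, zero at the start; "wrist_torque": the same for the moment, N m; "width": finger opening in mm.
Only numpy, scipy, OpenCV 4.12 (cv2) and the standard library are available. Lean on these libraries where they do the work, as an engineer would, in place of code of your own. Each camera call takes 0.05 s, during which the arm holds its last target.

TASK

Clear the sorting board: with the fingertips, sweep all three hexagon nuts across the board and over its open lip, so that they drop into the metal catch tray. Only push them: do not pinch or pick up any nut. Leave the angle bracket standing where it is on the board, and do not disturb the tape measure and the wood offcut on the bench.

Things in the scene. Friction and masses are not known exactly. Their poses are not given: they have to be found in the camera images.
- sorting_board: plywood sorting board with a metal catch tray along one edge, one unit fixed to the bench. Origin: at bench height below the middle of the lip (edge between board and tray). x runs along the lip, y from the lip up the board (sweep towards -y), z up. Board: x -110 to 110, y 0 to 220 mm, top 40 mm above the bench. Rails 9 mm wide, 14 mm above the top, on both sides and the far end; none at the lip.
- tray_floor (a point): middle of the catch tray's inner floor, 4 mm above the bench, axes as the board's. The tray spans board x -110 to 110 and y -95 to 0 mm, with 3 mm walls on its three outer sides up to 55 mm above the bench; on the fourth side a nut falls 36 mm from the board over the lip.
- nut_1: loose steel hexagon nut, 22 mm over its corners, 10 mm thick, about 20 g, lying flat on the sorting board. Origin: centre of its underside; z up. The three nuts are alike.
- nut_2: loose steel hexagon nut, 22 mm over its corners, 10 mm thick, about 20 g, lying flat on the sorting board. Origin: centre of its underside; z up. The three nuts are alike.
- nut_3: loose steel hexagon nut, 22 mm over its corners, 10 mm thick, about 20 g, lying flat on the sorting board. Origin: centre of its underside; z up. The three nuts are alike.
- bracket: black pressed-steel angle bracket, 48 x 51 mm, 42 mm high, loose, 70 g, standing on the board near its +x rail (x = 54 to 66 mm in the board's frame); the nuts start at board x = -80 to -20 mm, y = 40 to 160 mm. Origin: centre of its underside; z up. To be left alone.
- tape_measure: yellow tape measure, 89 x 58 x 64 mm high, loose on the bench beyond the tray. Origin: centre of its underside. To be left alone.
- offcut: wood offcut, 110 x 38 x 38 mm, loose on the bench behind the tape measure. Origin: centre of its underside, x along its length. To be left alone.

How it is judged:
By the outcome, as a careful person would: the job done as asked, in the order asked, and still so for the second after the job is handed in, with the robot touching nothing.
It also fails if it takes over 58 s, if anything falls off the work surface, if the arm or the gripper's body presses on something with over 40 N, if the wrist force passes 120 N, or if a joint passes its speed limit or range.

## Working session

There is one attempt and no reset: what is moved stays moved. The work goes in short steps, each a Python script; the robot and the scene stay as the last script left them, time stands still between calls to the robot, and variables do not carry over. Pictures are saved under pics/ and viewed, and the job is handed in when it is done.

```bash
ls; mkdir -p pics; python3 - <<'E'
from station import env,viewer
import cv2
for n in("top","side"):
    cv2.imwrite(f"pics/{n}0.png",viewer.camera(n))
    print(n,viewer.camera_params(n))
print(env.read_state()["time_s"],env.tips_ahead, env.read_state()["orientation"])
E
```

```text
pics
top {'fx': 364.51208231250894, 'fy': 364.51208231250894, 'cx': 319.6997575197682, 'cy': 201.62794061048484, 'pose': array([[ 1.53032690e-01,  9.60058450e-01, -2.34240833e-01,
         4.54954854e+02],
       [-9.88219904e-01,  1.48298442e-01, -3.78020288e-02,
        -9.30316241e+01],
       [-1.55460660e-03,  2.37266400e-01,  9.71443379e-01,
         9.01343898e+02],
       [ 0.00000000e+00,  0.00000000e+00,  0.00000000e+00,
         1.00000000e+00]])}
side {'fx': 450.95568169919517, 'fy': 450.95568169919517, 'cx': 322.5356638996144, 'cy': 193.98024828535853, 'pose': array([[-9.98294365e-01, -4.11289878e-02,  4.14338898e-02,
         6.64312584e+02],
       [ 5.70876355e-02, -8.36276546e-01,  5.45327920e-01,
         3.60398419e+02],
       [ 1.22214049e-02,  5.46763152e-01,  8.37198120e-01,
         7.67872314e+02],
       [ 0.00000000e+00,  0.00000000e+00,  0.00000000e+00,
         1.00000000e+00]])}
0.1 80.0 [ 1.59244524e-01  9.87238943e-01 -6.60193171e-04 -1.26157856e-04]
```

View pics/top0.png

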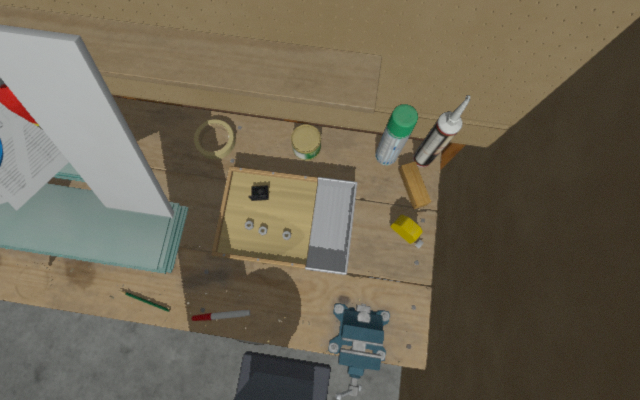

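View pics/side0.png

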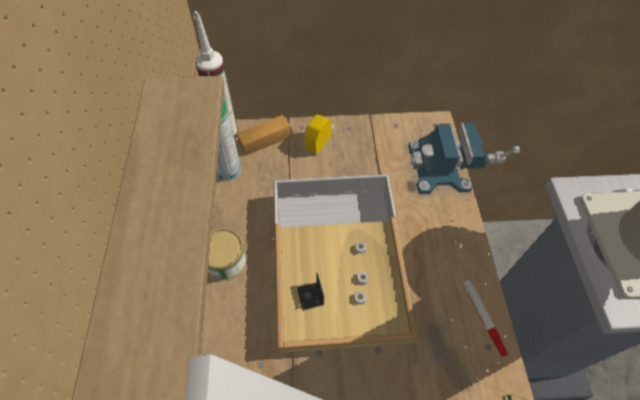

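```bash
cat > h.py <<'E'
import numpy as np, cv2
from station import env,viewer,set_gripper,workorder
def ray(n,u,v,z):
    p=viewer.camera_params(n);T=p["pose"]
    d=T[:3,:3]@np.array([(u-p["cx"])/p["fx"],-(v-p["cy"])/p["fy"],-1.])
    o=T[:3,3];return o+d*(z-o[2])/d[2]
def proj(n,P):
    p=viewer.camera_params(n);T=p["pose"]
    c=T[:3,:3].T@(np.asarray(P,float)-T[:3,3]);return p["cx"]+p["fx"]*c[0]/-c[2],p["cy"]+p["fy"]*c[1]/c[2]
E
python3 - <<'E'
import cv2
a=cv2.imread("pics/top0.png")[160:280,205:365];cv2.imwrite("pics/topz.png",cv2.resize(a,None,fx=5,fy=5,interpolation=cv2.INTER_CUBIC))
a=cv2.imread("pics/side0.png")[170:355,265:420];cv2.imwrite("pics/sidez.png",cv2.resize(a,None,fx=3.2,fy=3.2,interpolation=cv2.INTER_CUBIC))
E
```

```text
(no output)
```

View pics/topz.png

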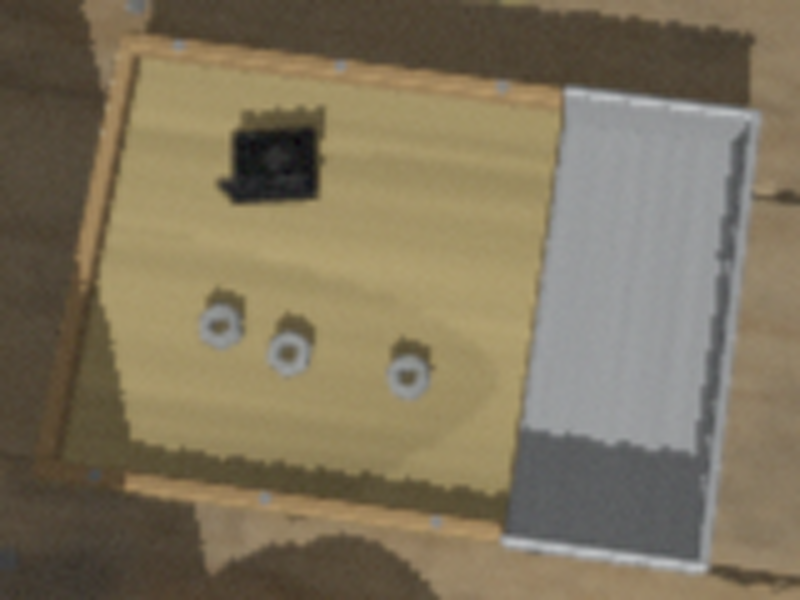

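View pics/sidez.png

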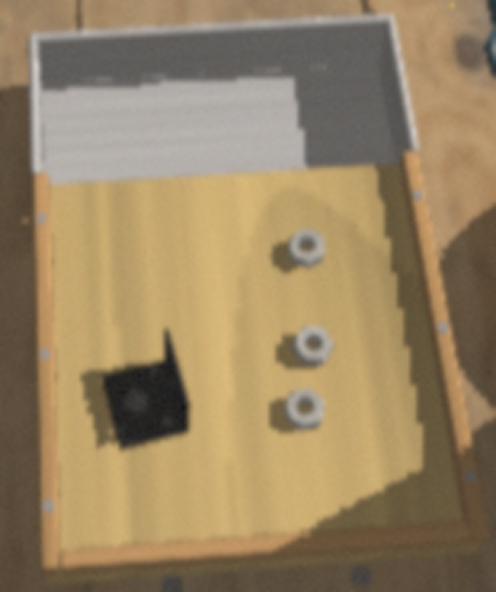

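```bash
cat > m.py <<'E'
from h import *
from scipy.optimize import least_squares
T=lambda a:[((a[0]+.5)/5-.5+205),((a[1]+.5)/5-.5+160)]
S=lambda a:[((a[0]+.5)/3.2-.5+265),((a[1]+.5)/3.2-.5+170)]
# board +x,-x ; farrail, lip(z55), tray far
mod=np.array([[110,220],[110,0],[110,-95],[-110,-95],[-110,0],[-110,220]])
zs=[54,55,55,55,55,54]
t=[T(a) for a in[(130,37),(565,88),(757,112),(708,570),(503,543),(40,480)]]
s=[S(a) for a in[(45,568),(35,172),(32,33),(392,17),(412,152),(485,542)]]
def run(n,q):
    W=np.array([ray(n,*a,z)[:2] for a,z in zip(q,zs)])
    def f(p):
        c,si=np.cos(p[2]),np.sin(p[2]);R=np.array([[c,-si],[si,c]])
        return (mod@R.T+p[:2]-W).ravel()
    r=least_squares(f,[450,-80,0.1]);print(n,r.x.round(4),np.abs(r.fun).max().round(1),r.fun.reshape(-1,2).round(1).tolist());return r.x
a=run("top",t);b=run("side",s);p=(a+b)/2
c,si=np.cos(p[2]),np.sin(p[2]);R=np.array([[c,-si],[si,c]])
nt=[T(x) for x in[(221,326),(290,353),(409,376)]];ns=[S(x) for x in[(305,408),(313,345),(307,246)]]
for x,y in zip(nt,ns):
    X=ray("top",*x,50)[:2];Y=ray("side",*y,50)[:2]
    print(X.round(1),Y.round(1),"board",((X-p[:2])@R).round(1),((Y-p[:2])@R).round(1))
np.save("p.npy",p)
E
python3 m.py
```

```text
top [ 6.088033e+02 -4.968570e+01  2.450000e-02] 3.8 [[1.1, 3.8], [0.1, -1.3], [0.3, -2.5], [-0.2, -1.7], [-0.2, -1.1], [-1.2, 2.7]]
side [ 6.089379e+02 -4.602550e+01  1.230000e-02] 3.4 [[3.4, 0.9], [1.5, -0.0], [0.9, 1.0], [-0.8, -0.5], [-3.4, -0.4], [-1.6, -1.0]]
[578.8  97.4] [578.5  99.6] board [-27.4 145.8] [-27.6 148. ]
[571.1  62.6] [570.7  65.2] board [-35.7 111.2] [-36.1 113.7]
[568.9   5.2] [567.9   7. ] board [-39.   53.8] [-40.   55.6]
```

```bash
python3 - <<'E'
from h import *
for uv in[(172,215),(80,40),(187,205),(160,270),(180,215)]:
    for z in (0,100,200,300,400,500): 
        P=ray("top",*uv,z); print(uv,z,P.round(0)[:2],np.round(proj("side",P)))
a=cv2.imread("pics/top0.png")[20:290,0:200];cv2.imwrite("pics/tz2.png",cv2.resize(a,None,fx=2.2,fy=2.2))
E
```

```text
(172, 215) 0 [581. 305.] [370. 441.]
(172, 215) 100 [567. 261.] [383. 397.]
(172, 215) 200 [553. 217.] [400. 344.]
(172, 215) 300 [539. 173.] [421. 279.]
(172, 215) 400 [525. 128.] [447. 195.]
(172, 215) 500 [511.  84.] [481.  87.]
(80, 40) 0 [1038.  692.] [-44. 913.]
(80, 40) 100 [973. 605.] [ -8. 830.]
(80, 40) 200 [908. 518.] [ 36. 731.]
(80, 40) 300 [844. 431.] [ 87. 614.]
(80, 40) 400 [779. 344.] [149. 471.]
(80, 40) 500 [714. 256.] [227. 294.]
(187, 205) 0 [612. 274.] [347. 419.]
(187, 205) 100 [595. 233.] [361. 377.]
(187, 205) 200 [577. 193.] [378. 326.]
(187, 205) 300 [560. 152.] [399. 262.]
(187, 205) 400 [542. 111.] [426. 182.]
(187, 205) 500 [525.  70.] [461.  76.]
(160, 270) 0 [444. 300.] [459. 431.]
(160, 270) 100 [445. 257.] [471. 388.]
(160, 270) 200 [446. 213.] [484. 336.]
(160, 270) 300 [447. 169.] [501. 272.]
(160, 270) 400 [449. 126.] [523. 190.]
(160, 270) 500 [450.  82.] [551.  83.]
(180, 215) 0 [584. 285.] [366. 426.]
(180, 215) 100 [570. 243.] [380. 383.]
(180, 215) 200 [555. 201.] [396. 332.]
(180, 215) 300 [541. 159.] [417. 268.]
(180, 215) 400 [527. 117.] [443. 186.]
(180, 215) 500 [512.  75.] [477.  79.]
```

View pics/tz2.png

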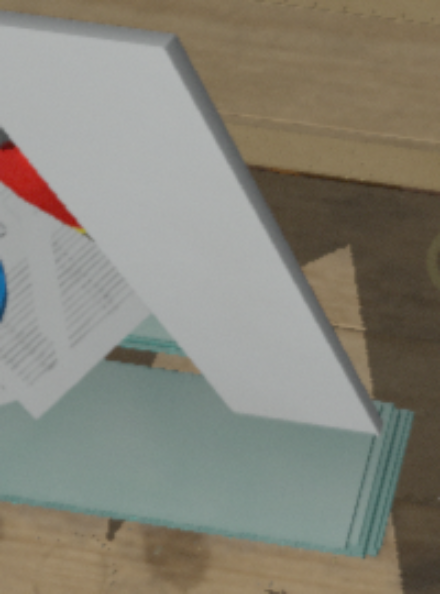

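```bash
cat >> h.py <<'E'
p=np.load("p.npy")
R=np.array([[np.cos(p[2]),-np.sin(p[2])],[np.sin(p[2]),np.cos(p[2])]])
def bw(x,y): return R@[x,y]+p[:2]
a=np.pi/4+p[2]/2
Q=[float(np.cos(a)),float(np.sin(a)),0.,0.]
def go(x,y,tip,rate=150,**k):
    w=bw(x,y); return env.move_l([float(w[0]),float(w[1]),tip+env.tips_ahead],rate=rate,**k)
def wb(P): return (np.asarray(P)[:2]-p[:2])@R
def st():
    s=env.read_state();print("t",round(s["time_s"],2),np.round(s["tool_pos"],1),"board",wb(s["tool_pos"]).round(1),"F",np.round(s["force"],1),"w",round(s["width"],1))
E
python3 - <<'E'
from h import *
s=env.read_state();az=np.arctan2(s["tool_pos"][1],s["tool_pos"][0])
q=env.ik([430*np.cos(az),430*np.sin(az),400],s["orientation"]);print(np.round(q,2))
w=bw(0,112);qt=env.ik([*w,185.],Q);print("target",np.round(qt,2))
env.move_joints(q); st()
q=np.array(q);q[0]=qt[0];q[5]=qt[5];env.move_joints(q.tolist());st()
env.reach([float(w[0]),float(w[1]),185.],Q);set_gripper(8);st();print(env.read_state()["orientation"],Q)
cv2.imwrite("pics/s1.png",viewer.camera("side"));cv2.imwrite("pics/t1.png",viewer.camera("top"))
E
```

```text
[ 1.22  0.01  1.93  0.    1.21 -0.03]
target [ 0.09  0.55  1.74 -0.    0.85  0.07]
t 0.97 [135.4 409.  400.1] board [-464.9  465.5] F [-0.2  0.8  1.5] w 87.5
t 2.67 [427.2  49.3 399.8] board [-179.8  100.5] F [ 0.1 -0.8  0.7] w 88.0
t 5.03 [606.8  64.1 185. ] board [ -0. 112.] F [ 0.7  0.6 -0.8] w 8.4
[ 7.00557578e-01  7.13595879e-01 -2.18037063e-05 -1.24557359e-05] [0.7005674378547374, 0.7135862001311746, 0.0, 0.0]
```

View pics/s1.png

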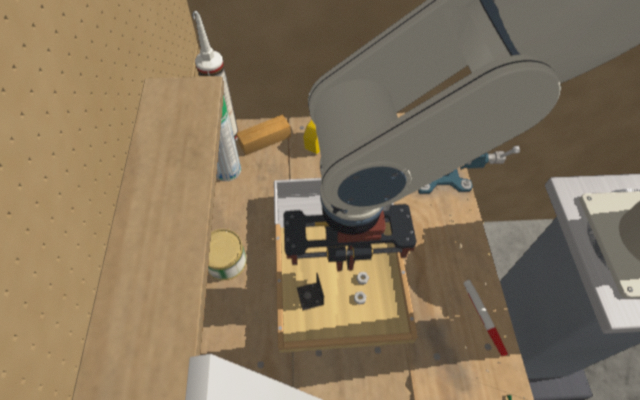

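View pics/t1.png

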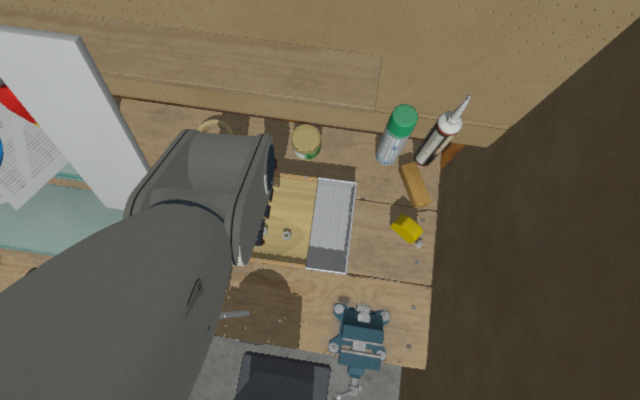

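```bash
python3 - <<'E'
from h import *
print(go(0,112,44,120,f_stop=15));st()
print(go(-42,112,44,70,f_stop=15));st()
go(-36,112,44,100);go(-36,112,85)
# nut3: start above y=87
go(-39,86,85)
print(go(-39,86,44,120,f_stop=15));st()
cv2.imwrite("pics/s2.png",viewer.camera("side"))
E
```

```text
False
t 5.78 [607.   64.2 124.1] board [  0.2 112. ] F [-0.3 -0.2  1.2] w 7.8
False
t 6.53 [565.1  63.4 124.2] board [-41.7 112. ] F [-0.3  0.7 -0. ] w 8.0
False
t 8.03 [568.2  37.8 123.7] board [-39.1  86.4] F [-0.5 -0.  -0.9] w 7.9
```

View pics/s2.png

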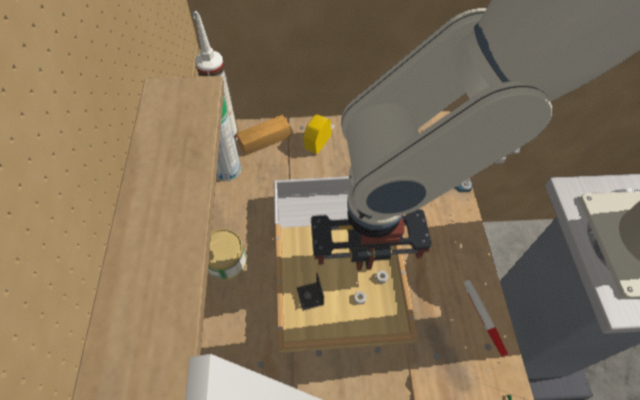

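```bash
python3 - <<'E'
from h import *
print("nut2",wb(ray("side",382,277,50)),"nut1",wb(ray("side",360.5,297.5,50)))
print(go(-39,-4,44,90,f_stop=20));st()
go(-39,0,85)
cv2.imwrite("pics/s3.png",viewer.camera("side"));cv2.imwrite("pics/t3.png",viewer.camera("top"))
E
```

```text
nut2 [-69.3467362  115.23510288] nut1 [-28.444186   148.61934938]
False
t 9.22 [569.9 -52.2 124. ] board [-39.   -3.6] F [-0.   0.3  0. ] w 8.1
```

View pics/s3.png

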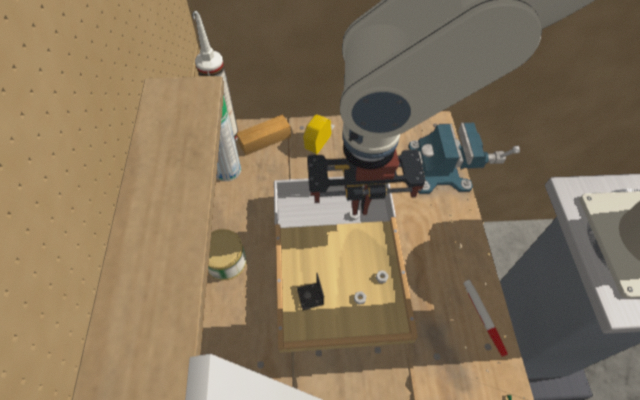

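View pics/t3.png

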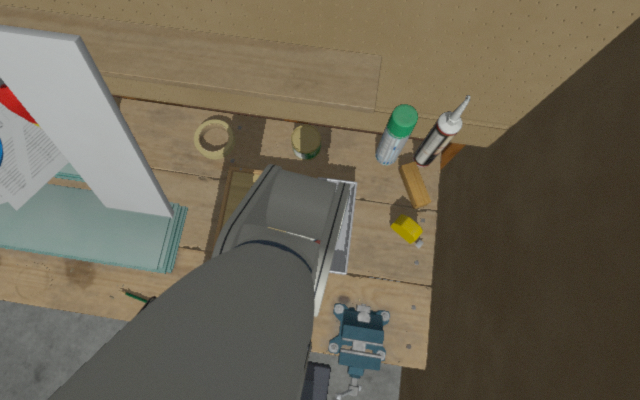

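```bash
python3 - <<'E'
from h import *
go(-70,146,85,180)
print(go(-70,146,44,120,f_stop=15));st()
print(go(-70,-4,44,90,f_stop=20));st()
go(-70,0,85)
cv2.imwrite("pics/s4.png",viewer.camera("side"))
E
```

```text
False
t 11.22 [536.2  96.3 123.8] board [-70.  145.5] F [-0.  -0.3 -0.2] w 8.2
False
t 13.04 [539.  -52.8 124. ] board [-70.   -3.6] F [-0.7  0.3  0.2] w 7.9
```

View pics/s4.png

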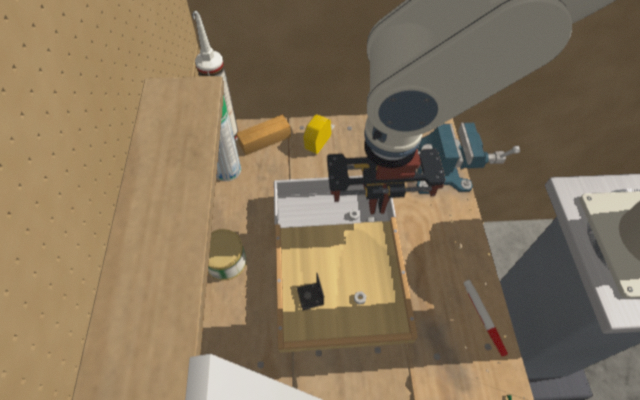

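```bash
python3 - <<'E'
from h import *
print("nut3",wb(ray("side",353,215,14)),"nut1",wb(ray("side",360.5,297.5,50)),"brk",wb(ray("side",324,300,40)),wb(ray("side",319,275,82)))
E
```

```text
nut3 [-38.68301021 -30.57100807] nut1 [-28.444186   148.61934938] brk [ 31.7319095  144.99643971] [ 38.39222797 117.58955416]
```

```bash
python3 - <<'E'
from h import *
go(-70,147.5,85,180)
print(go(-70,147.5,44,120,f_stop=15))
print(go(-37,147.5,44,70,f_stop=15));st()
go(-45,147.5,44,100);go(-45,147.5,85);go(-80,100,85)
cv2.imwrite("pics/s5.png",viewer.camera("side"))
E
```

```text
False
False
t 15.6 [569.1  98.9 123.8] board [-37.1 147.5] F [-0.4  0.1 -0.2] w 8.3
```

View pics/s5.png

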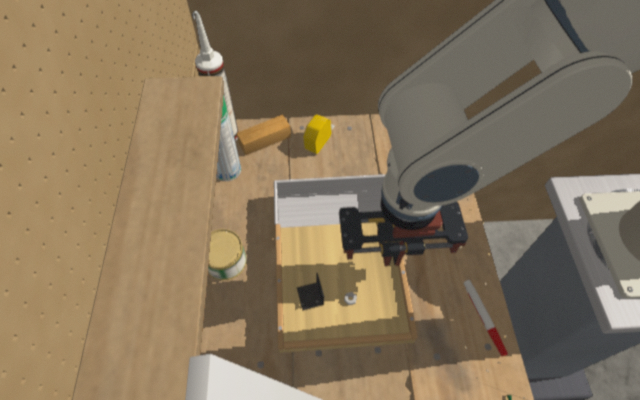

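```bash
python3 - <<'E'
from h import *
n=wb(ray("side",351,299,50));print(n)
x=float(n[0])-1
go(x,182,105,180)
print(go(x,182,44,120,f_stop=15));st()
print(go(x,-4,44,90,f_stop=20));st()
go(x,0,85)
cv2.imwrite("pics/s6.png",viewer.camera("side"))
E
```

```text
[-12.4615295  150.06202013]
False
t 18.27 [592.1 133.6 124.1] board [-13.4 181.8] F [ 0.2 -0.  -0.3] w 7.8
False
t 20.49 [595.5 -51.8 124. ] board [-13.4  -3.7] F [ 0.4 -0.4  0.2] w 7.7
```

View pics/s6.png

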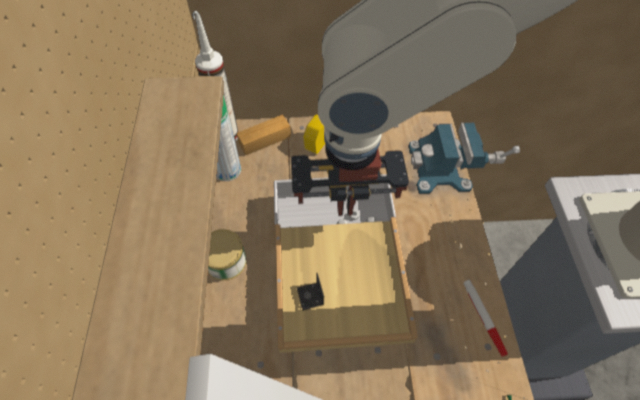

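Board is clear of nuts and the bracket is at the same pixels. I'll retract and check the tray.

```bash
python3 - <<'E'
from h import *
go(-13,0,180); go(-150,60,220,200);st()
w=[420.,40.,400.]; env.reach(w,Q);st()
s=viewer.camera("side");t=viewer.camera("top")
cv2.imwrite("pics/s7.png",s);cv2.imwrite("pics/s7z.png",cv2.resize(s[100:320,230:420],None,fx=2.7,fy=2.7,interpolation=cv2.INTER_CUBIC))
cv2.imwrite("pics/t7.png",t)
a=cv2.imread("pics/side0.png")
d=cv2.absdiff(a,s).max(2); 
for n,(x0,y0,x1,y1) in dict(offcut=(230,112,295,157),tape=(298,110,338,158),bracket=(290,268,330,312)).items(): print(n,(d[y0:y1,x0:x1]>40).sum())
E
```

```text
t 22.68 [458.6   9.2 299.9] board [-149.2   59.8] F [ 0.9 -0.8  0.9] w 8.1
t 23.19 [420.7  39.9 400.2] board [-186.5   91.2] F [ 0.2  0.9 -0.4] w 8.0
offcut 0
tape 0
bracket 0
```

View pics/s7z.png

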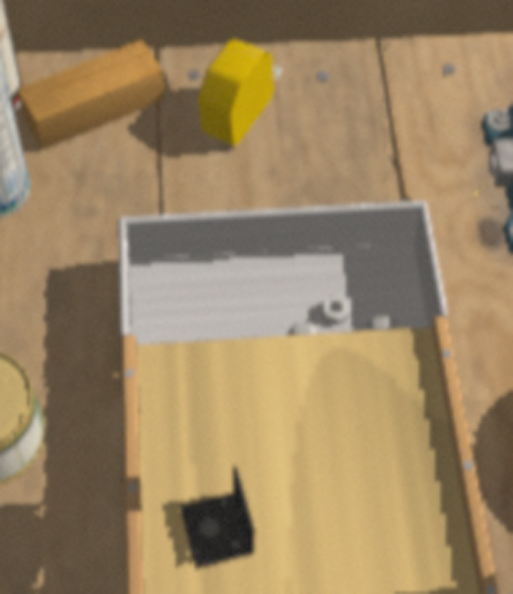

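View pics/t7.png

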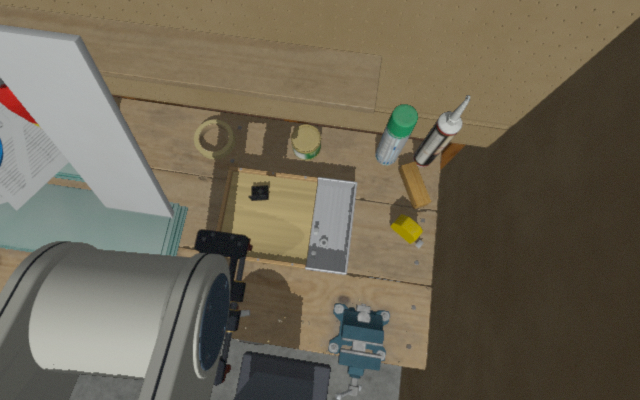

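```bash
python3 -c "
from h import *
workorder.sign_off();st()"
```

```text
the job is handed in; nothing more can be done
the job is handed in; nothing more can be done
```

All three nuts are in the catch tray, and the job was handed in at about 23 s on the robot's clock, well under the 58 s limit.

**How it went:** I held the fingers nearly shut (8 mm gap) and only pushed. I nudged nut_2 sideways to separate it, then swept nut_3 and nut_2 over the lip. I then nudged nut_1 across so it would not land on nut_3, and swept it too. The gripper ended retracted, touching nothing.

**Last checks:**
- **Nuts:** the final side and top pictures show all three nuts in the tray (top view near pixels (323,241), (317,231) and (313,253)) and none on the board.
- **Bracket, tape measure and offcut:** comparing the side pictures from before and after shows no changed pixels around any of them.
- **Forces:** the readings taken between moves stayed within about 2 N, and none of the force stops tripped.
- **Disagreements:** the two cameras put the board about 4 mm apart and the nuts about 2 mm apart, which the sweeps allowed for.

No check failed. The last command printed "the job is handed in; nothing more can be done" twice. The second print was my state read after sign-off being refused.

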